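# Make the stopped sample shuttle safe: switch to centre off, pin the carriage

### The job

The mains has tripped and the sample shuttle has stopped part-way with its drive switch still thrown to one side; make it safe before the power returns. First set the toggle on the drive housing upright to its centre off position, without throwing it through to the other side; only then push the carriage along its rods until the hole in its lug is lined up under the red lock pin, and press the pin fully home through both. Leave the things standing around the shuttle where they are.

Things in the scene. Friction and masses are not known exactly. Their poses are not given: they have to be found in the camera images.
- shuttle: sample shuttle, a fixed motorised slide (mains off). Origin: centre of its underside, on the bench; z up; y along the rods from the end block (y = -200 mm) to the grey drive housing (y 112 to 212, x -70 to 60, top z = 75 mm); x towards its rear. Bed x -82 to 64, top z = 22 mm. Stands turned up to 0.3 rad either way
- drive_switch (a joint): toggle lever (white sleeve 11 mm thick), pivot at x -5, y 160, z 79 mm in the shuttle's frame, swings along the shuttle's y. rad: 0 upright = centre OFF notch (white line on the panel); +0.34 thrown towards +y (as it starts); -0.34 thrown to -y. Sprung into the nearest notch, the humps between lie at +-0.17, so it snaps upright from within these; about 5 N at the tip
- switch_tip (a point): top end of the toggle lever, 51.5 mm from its pivot (130.5 mm above the bench when upright)
- carriage (a joint): place of the carriage along the rods, m, growing towards the shuttle's +y: 0 at the end-block buffer, 0.225 at the drive-housing buffer; at 0.080 the hole in its lug is exactly under the lock pin. Slides with about 2.5 N and stays where it is left
- post_top (a point): centre of the top of the upright black thumb post on the carriage: 18 mm thick, 32 mm tall, top 92 mm and foot (carriage top) 60 mm above the bench. Free along the shuttle's y; on its +x side is the black cuvette block, 20 mm from the post's axis, 98 mm high
- lug_hole (a point): upper mouth of the 11 mm hole in the steel lug on the carriage's front (-x) side, 40 mm above the bench, 50 mm in -x from the post's axis, at the same y. White marks on carriage and lock bracket meet when it is lined up
- lock_pin (a joint): travel of the red-knobbed lock pin pressed down, m: 0 raised (start), 0.020 home, knob on its sleeve. Bullet-nosed 8 mm pin held in the bracket at x -48, y -70 mm of the shuttle's frame; passes the lug's hole into the bed. Stops on the lug at about 0.005 if the hole is over about 4 mm off; nearer, its nose draws the carriage in. About 3 N to move; stays where left
- pin_top (a point): centre of the top of the lock pin's red knob (26 mm wide, 14 mm tall): 96 mm above the bench when raised, 76 mm when home
- screwdriver: bystander: orange-handled screwdriver, 170 mm long, lying on the bench in front of the shuttle
- cuvette_box: bystander: white box with a light blue lid, 64 x 112 x 32 mm, on the bench in front of the shuttle; origin at the middle of its underside
- solvent_bottle: bystander: white bottle with blue cap, 62 mm wide, 150 mm tall, behind the shuttle; origin at the middle of its underside
- amber_bottle: bystander: amber bottle with black cap, 56 mm wide, 115 mm tall, behind the shuttle; origin at the middle of its underside
- beaker: bystander: glass beaker, 64 mm wide, 75 mm tall, behind the shuttle; origin at the middle of its underside
- notebook: bystander: blue notebook, 150 x 105 x 14 mm, lying beyond the end block of the shuttle; origin at the middle of its underside
- filter_mount: bystander: black 50 mm square foot with a post and a round green filter, 92 mm tall, beyond the drive housing; origin at the middle of its underside

How it is judged:
On the way, in this order (a step that is already met when the one before it is completed fails the run):
1. the drive switch stands upright in its centre off notch (within 0.06 rad) (value of joint drive_switch between -0.06 and 0.06 rad), for 0.2 s.
2. the carriage is lined up and the lock pin is pressed home (at least 18 of 20 mm), the switch still off (all of step 1 and value of joint lock_pin above 0.018 m and horizontal distance between lug_hole and pin_top below 0.003 m), for 0.2 s.
At the end, for the whole second after the job is handed in: the switch is upright at centre off within 0.06 rad, the lug's hole is within 3 mm of the lock pin's axis (carriage at 0.080, within 5 mm), the pin is down at least 18 of its 20 mm, and the carriage is at rest (all of step 2 and value of joint carriage between 0.075 and 0.085 m and velocity of joint carriage between -0.01 and 0.01 m/s); the robot touches nothing.
It fails at once if the switch is thrown past its centre notch towards the other side (beyond -0.17 rad) (value of joint drive_switch below -0.17 rad).
It fails at once if the carriage is pushed (more than 10 mm) while the switch is still thrown (above 0.17 rad) (value of joint drive_switch above 0.17 rad and distance of lug_hole from where it was at the start of the episode above 0.01 m).
It fails at once if a bystander is moved more than 30 mm (distance of any of screwdriver, cuvette_box, solvent_bottle, amber_bottle, beaker, notebook, filter_mount from where it was at the start of the episode above 0.03 m).
It also fails if it takes over 45 s, if anything falls off the work surface, if the arm or the gripper's body presses on something with over 40 N, if the wrist force passes 120 N, or if a joint passes its speed limit or range.

### The arm

A 6-joint arm with a two-finger parallel gripper is mounted at the origin on the work surface. World frame = base frame: x ahead of the robot, y to its left, z up, the work surface at z = 0. Lengths are in m, angles in rad, forces in N, time in s.
With the tool pointing down it reaches from about 0.3 to 0.775 m from the base axis. Payload 14.6 kg.
Tool frame: the origin (TCP) lies midway between the tips of the shut fingers; the grasp point (between the pads) lies 19 mm behind it (ctrl.grip_depth is the distance from the TCP to the grasp point, in m); z points along the fingers, x is the direction in which the jaws open and shut, and the axes are right-handed (so a half turn about z gives the same grasp; the last joint's range is limited). The gripper opens to 94 mm and grips with 3 to 60 N. Pads are 16 mm wide; open, the fingers measure 119 mm over their backs; the gripper's body (75 mm by 177 mm) begins 78 mm behind the grasp point.
Start: joints at [1.172, 0.3, 1.521, -0, 1.321, -0.067], TCP at [0.179, 0.52, 0.205] pointing down, gripper open.
Joint ranges: [-3.03, 3.03], [-0.79, 2.21], [0.23, 2.52], [-1.04, 4.18], [0, 3.07], [-2.55, 2.55]. Speed limits (rad/s): [2.22, 2.22, 2.57, 3.14, 3.14, 3.14].

### API

Orientations are given as [roll, pitch, yaw] about the fixed x, y, z axes, in that order (R = Rz(yaw) Ry(pitch) Rx(roll)).
In Python, from station import ctrl gives the robot as it stands.
- The arm moves only by the tool play_rows, never from a script. Its argument "steps" is a list that holds one entry, the list of rows, each a list of 7 numbers: the shift along the tool's x, y, z in cm, then the turn, a rotation vector about the tool's x, y, z in rad, then the opening, from 0 (shut) to 1 (fully open). In form: [[[x, y, z, ax, ay, az, hand], ...]]. A call has 1 to 20 rows; each row is the pose to reach, as a shift and turn from the pose measured when the call began, along the tool's axes at that moment; what a row does not reach only later rows make up. A row lasts 1/12 s, in which the tool goes at most 41.7 mm and 7.16 degrees, less where a joint would pass 70% of its speed; a pose out of reach is approached as far as the arm can. A call with a gripper value outside its range is refused whole. The fingers move at their own pace and stop on an object; "force" is the grip in N (left out, the last holds). Time passes only in rows, so rows that repeat a pose let the fingers close. It gives the time, the measured TCP pose, the force and the opening at its end, in the units of the state.
- ctrl.get_obs(): the state, without advancing time (a new reading comes with each control period).
- ctrl.camera(name): name is "side" or "top"; returns a dict with "frame" (400x640x3 uint8, blue, green, red), "fovy" (degrees; the focal length in pixels is half the picture's height over the tangent of half this angle, whatever the lens; pixels are square), "cx", "cy" (the principal point, pixels), "world_to_cam" (4x4, takes a point from world to camera coordinates). Camera axes: x right, y up, looking along -z (the intrinsics and any distortion apply to the point x, -y, -z); pixel columns grow to the right and rows downward; lengths in m; the calibration is good to about 2 mm. A picture is of the moment at which its call begins. There is no depth.
- ctrl.hand_in(): hands the job in, once; it reports no verdict.
The state is a dict: "time_s": time; "qpos": joint angles; "joint_vel": joint speeds; "tau": joint torques, N m; "ee_pos": TCP position; "eef_rot": TCP orientation; "force": force on the tool from outside, world axes, zero at the start; "moment": the same for the moment, N m; "grip_width": finger opening in m.
Only numpy, scipy, OpenCV 4.12 (cv2) and the standard library are available. Lean on these libraries where they do the work, as an engineer would, in place of code of your own. Each camera call takes 0.05 s, during which the arm holds its last target. There are 200 camera calls.

## Working session

There is one attempt and no reset: what is moved stays moved. The work goes in short steps, Python scripts to look and compute and a tool call to move; the robot and the scene stay as the last step left them, time stands still between calls to the robot, and variables do not carry over. Pictures are saved under pics/ and viewed, about 8 in all and at most 12, crops included, and the job is handed in when it is done.

Besides the shell and the picture viewer there is one more tool, called after "Call:" by a JSON object that holds its "fn" and its "kwargs", one argument or row to a line. play_rows: Moves the arm, as the interface text tells. Its arguments: {"type":"object","properties":{"steps":{"type":"array"},"force":{"type":"number"}},"required":["steps"]}

```bash
mkdir -p pics; ls
python3 - <<'E'
from station import ctrl
import cv2
print(ctrl.get_obs())
for n in("top","side"):
    c=ctrl.camera(n); cv2.imwrite(f"pics/{n}0.png",c["frame"]); print(n,{k:v for k,v in c.items() if k!="frame"})
E
```

```text
pics
{'time_s': 0.0, 'qpos': array([ 1.17241094e+00,  3.00493325e-01,  1.52160629e+00, -3.11741319e-06,
        1.32070611e+00, -6.65589964e-02]), 'joint_vel': array([-0.00215688,  0.00113247,  0.00016791, -0.00030349, -0.0012152 ,
        0.0006155 ]), 'tau': array([-4.54082314e-03, -5.31827080e+01, -3.52723968e+01,  7.06325099e-02,
        2.46755633e-02, -4.32681884e-05]), 'ee_pos': array([0.17904866, 0.51974823, 0.20486348]), 'eef_rot': array([-3.14151498e+00,  1.21059066e-03,  1.23897076e+00]), 'force': array([-0.5309766 ,  0.6722107 , -0.41020779]), 'moment': array([ 0.01525157, -0.01328052,  0.01782109]), 'grip_width': 0.09361266339913916}
top {'fovy': 46.923789024876704, 'cx': 316.34204755527264, 'cy': 195.91203162805115, 'world_to_cam': array([[ 0.00482619, -0.99996543, -0.00677082,  0.01000703],
       [ 0.99659072,  0.004252  ,  0.08239454, -0.5975977 ],
       [-0.08236291, -0.00714538,  0.99657679, -1.29146234],
       [ 0.        ,  0.        ,  0.        ,  1.        ]])}
side {'fovy': 57.74869223218161, 'cx': 318.3224530574182, 'cy': 199.22234550644495, 'world_to_cam': array([[-0.96805618, -0.25060587, -0.00799552,  0.55718619],
       [ 0.17890526, -0.71272577,  0.67824398, -0.15141878],
       [-0.17567054,  0.65514783,  0.73479329, -0.84342457],
       [ 0.        ,  0.        ,  0.        ,  1.        ]])}
```

View pics/top0.png

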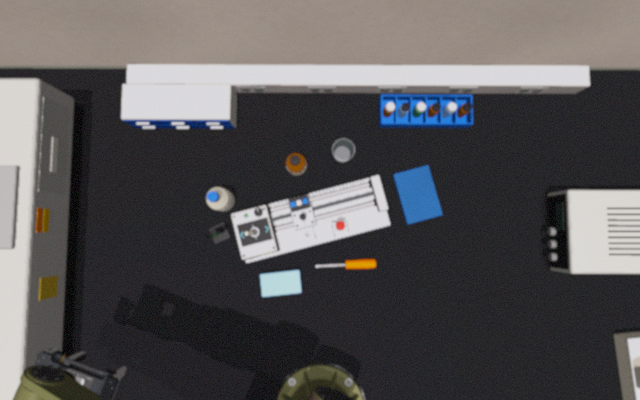

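View pics/side0.png

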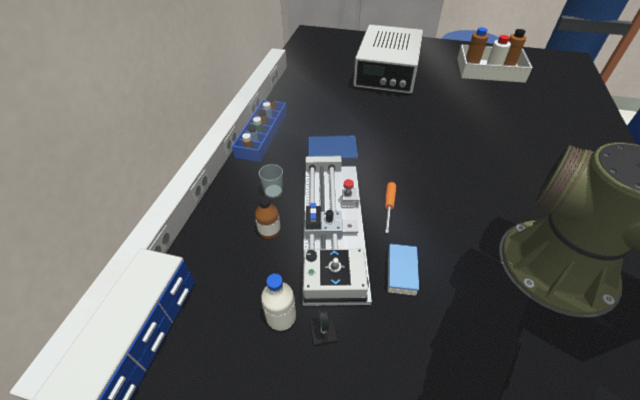

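The top view shows the shuttle with the housing at about (255,232), the red knob at (340,226), the post near (303,216) and the end block at (380,192). The side view shows the knob at (348,184) and the toggle at (336,265). Next I'll take enlarged crops and colour-mask the knob.

```bash
cat > h.py <<'E'
import numpy as np, cv2
from station import ctrl
def cam(n):
    c=ctrl.camera(n); c["f"]=200/np.tan(np.radians(c["fovy"]/2)); return c
def ray(c,uv):
    W=c["world_to_cam"]; R=W[:3,:3]; o=-R.T@W[:3,3]
    d=R.T@np.array([(uv[0]-c["cx"])/c["f"],-(uv[1]-c["cy"])/c["f"],-1]); return o,d/np.linalg.norm(d)
def onz(c,uv,z):
    o,d=ray(c,uv); return o+d*(z-o[2])/d[2]
def proj(c,p):
    q=c["world_to_cam"]@np.r_[p,1]; return np.array([c["cx"]+c["f"]*q[0]/-q[2],c["cy"]-c["f"]*q[1]/-q[2]])
def tri(c1,u1,c2,u2):
    o1,d1=ray(c1,u1);o2,d2=ray(c2,u2)
    t=np.linalg.lstsq(np.c_[d1,-d2],o2-o1,rcond=None)[0]; a,b=o1+t[0]*d1,o2+t[1]*d2
    return (a+b)/2,np.linalg.norm(a-b)
def red(c,box):
    x0,y0,x1,y1=box; h=cv2.cvtColor(c["frame"][y0:y1,x0:x1],cv2.COLOR_BGR2HSV)
    m=((h[...,0]<8)|(h[...,0]>172))&(h[...,1]>130)&(h[...,2]>90)
    v,u=np.nonzero(m); return np.array([u.mean()+x0,v.mean()+y0]),len(u)
def crop(c,box,k):
    x0,y0,x1,y1=box; return cv2.resize(c["frame"][y0:y1,x0:x1],None,fx=k,fy=k,interpolation=cv2.INTER_CUBIC)
E
python3 - <<'E'
from h import *
t,s=cam("top"),cam("side")
cv2.imwrite("pics/t1.png",crop(t,(220,165,400,270),4.4)); cv2.imwrite("pics/s1.png",crop(s,(290,145,380,305),3.7))
rt,n1=red(t,(325,212,355,240)); rs,n2=red(s,(335,172,362,196)); print(rt,n1,rs,n2,tri(t,rt,s,rs),onz(t,rt,.092),onz(s,rs,.089))
# bed contour by brightness
g=cv2.cvtColor(t["frame"],cv2.COLOR_BGR2GRAY)[165:270,228:392]
m=cv2.morphologyEx((g>120).astype(np.uint8),cv2.MORPH_CLOSE,np.ones((9,9)))
cn=max(cv2.findContours(m,0,1)[0],key=cv2.contourArea); r=cv2.minAreaRect(cn); print(r, cv2.boxPoints(r)+[228,165])
E
```

```text
[339.93181818 224.95454545] 44 [348.27272727 183.14545455] 55 (array([ 0.51262985, -0.05182656,  0.09250048]), np.float64(0.002196765084354795)) [ 0.51372877 -0.05170491  0.092     ] [ 0.5120533  -0.05546649  0.089     ]
((82.16999816894531, 53.71455001831055), (72.20201873779297, 164.22003173828125), 83.3130874633789) [[224.41481161 192.42033386]
 [387.5177002  173.29792023]
 [395.92518616 245.00876617]
 [232.82229614 264.13117981]]
```

View pics/t1.png

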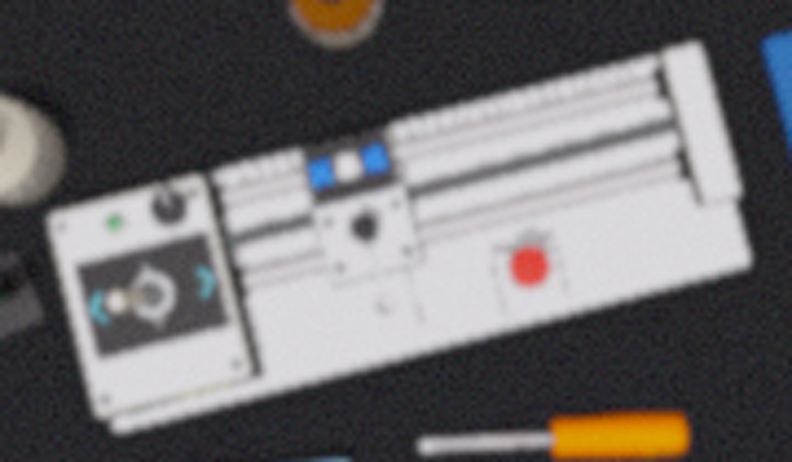

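View pics/s1.png

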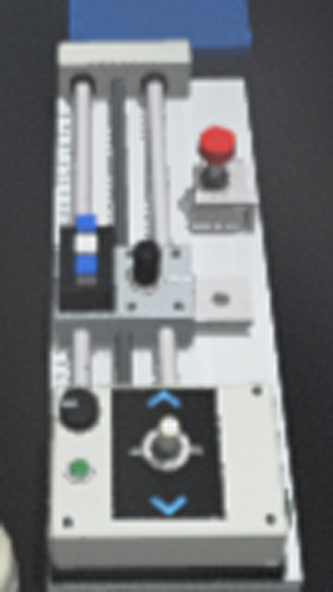

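The top crop shows the bed's front edge from (115,432) to (752,268), the housing top corners near (48,215) and (97,418), the toggle tip at (118,300) and the post at (365,226). The side crop shows the toggle tip at (170,426), the post top at (147,250) and the lug hole at (222,299).

Run:
```python
from h import *
t,s=cam("top"),cam("side")
T=lambda x,y:(220-.4+x/4.4,165-.4+y/4.4); S=lambda x,y:(290-.4+x/3.7,145-.4+y/3.7)
a,b=onz(t,T(115,432),.022),onz(t,T(752,268),.022); print("bed",a,b,np.linalg.norm(a-b)); d=a-b
c1,c2=onz(t,T(48,215),.075),onz(t,T(97,418),.075); e=c1-c2; print("hous",c1,c2,np.linalg.norm(e))
y1=np.arctan2(-d[0],d[1]); y2=np.arctan2(e[1],e[0]); print("yaw",y1,y2)
yaw=y1; R=np.array([[np.cos(yaw),-np.sin(yaw)],[np.sin(yaw),np.cos(yaw)]])
P={}
for n,u,v,z in(("pin",(530,266),(217,135),.096),("tip",(118,300),(170,424),.1276),("post",(365,226),(147,246),.092),("hole",(388,306),(222,299),.04)):
    p,r=tri(t,T(*u),s,S(*v)); P[n]=onz(t,T(*u),z); print(n,p,r,"top@z",P[n],"side@z",onz(s,S(*v),z))
L={"pin":(-.048,-.07),"tip":(-.005,.160+.0515*np.sin(.34))}
for n in L: print("origin from",n,P[n][:2]-R@L[n])
print("origin from bed",(a+b)[:2]/2-R@[-.082,0], "hous",(c1+c2)[:2]/2-R@[-.005,.212])
o=P["pin"][:2]-R@L["pin"]
for n in P: print(n,R.T@(P[n][:2]-o))
```

```text
bed [0.40696008 0.21171815 0.022     ] [ 0.5142125  -0.19858811  0.022     ] 0.42409233127245954
hous [0.54410323 0.24744486 0.075     ] [0.41879169 0.21459752 0.075     ] 0.12954508965221723
yaw 0.2556752144117463 0.25635791375366734
pin [ 0.51263853 -0.05178621  0.09962483] 0.0013593752640939062 top@z [ 0.51338317 -0.05185773  0.096     ] side@z [ 0.51250473 -0.05554319  0.096     ]
tip [0.4903931  0.19470552 0.12563342] 0.0020939297144725593 top@z [0.49142537 0.19454782 0.1276    ] side@z [0.48912178 0.19584737 0.1276    ]
post [0.53667312 0.04904651 0.0929529 ] 0.0015832949134247903 top@z [0.53749166 0.04921273 0.092     ] side@z [0.53606319 0.04814169 0.092     ]
hole [0.48821074 0.03607256 0.03908695] 0.0007993132397472426 top@z [0.48860777 0.03609843 0.04      ] side@z [0.48772172 0.03675228 0.04      ]
origin from pin [0.54211991 0.02800591]
origin from tip [0.54107006 0.02439719]
origin from bed [0.5399207  0.02730272] hous [0.53989946 0.02717722]
pin [-0.048 -0.07 ]
tip [-0.00692836  0.17394868]
post [0.00088537 0.02168793]
hole [-0.04972603  0.02136262]
```

Call:
{"fn": "play_rows", "kwargs": {
  "steps": [
    [[-5.5,10.2,0,0,0,-0.15,1],[-11,20.5,0,0,0,-0.3,1],[-16.4,30.7,0,0,0,-0.45,1],[-21.9,41,0,0,0,-0.588,1],[-21.9,41,0,0,0,-0.588,1],[-21.9,41,0,0,0,-0.588,1],[-21.9,41,0,0,0,-0.588,1],[-21.9,41,0,0,0,-0.588,1],[-21.9,41,0,0,0,-0.588,1],[-21.9,41,0,0,0,-0.588,1],[-21.9,41,0,0,0,-0.588,1],[-21.9,41,0,0,0,-0.588,1],[-21.9,41,0,0,0,-0.588,1],[-21.9,41,0,0,0,-0.588,1],[-21.9,41,0,0,0,-0.588,1],[-21.9,41,0,0,0,-0.588,1]]
  ],
  "force": 10
}}

```text
time_s: 1.63
ee_pos: [0.4948, 0.1802, 0.2054]
eef_rot: [-3.141, 0.0, 1.828]
force: [0.1, 0.4, -0.0]
grip_width: 0.0941
```

Call:
{"fn": "play_rows", "kwargs": {
  "steps": [
    [[0,0,3.5,0,0,0,1],[0,0,7,0,0,0,1],[0,0,9.5,0,0,0,1],[0,0,10.7,0,0,0,1],[0,0,10.7,0,0,0,1],[0,0,10.7,0,0,0,0.5],[0,0,10.7,0,0,0,0.4],[0,0,10.7,0,0,0,0.3],[0,0,10.7,0,0,0,0.25],[0,0,10.7,0,0,0,0.2],[0,0,10.7,0,0,0,0.15],[0,0,10.7,0,0,0,0.11],[0,0,10.7,0,0,0,0.11],[0,0,10.7,0,0,0,0.11],[0,0,10.7,0,0,0,0.11]]
  ],
  "force": 15
}}

```text
time_s: 2.88
ee_pos: [0.4949, 0.1808, 0.0988]
eef_rot: [3.141, -0.001, 1.828]
force: [-1.0, 2.4, 2.7]
grip_width: 0.0306
```

Call:
{"fn": "play_rows", "kwargs": {
  "steps": [
    [[0,0,0,0,0,0,0.11],[0,0,0,0,0,0,0.11],[0,0,0,0,0,0,0.11],[0,0,0,0,0,0,0.11],[0,0,0,0,0,0,0.11],[0,0,0,0,0,0,0.11]]
  ]
}}

```text
time_s: 3.38
ee_pos: [0.4948, 0.1811, 0.0988]
eef_rot: [3.141, -0.001, 1.828]
force: [-1.6, 5.0, 0.4]
grip_width: 0.0105
```

Run:
```python
from h import *
s=cam("side"); cv2.imwrite("pics/s2.png",crop(s,(260,130,400,310),3.3))
```

```text
(no output)
```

View pics/s2.png

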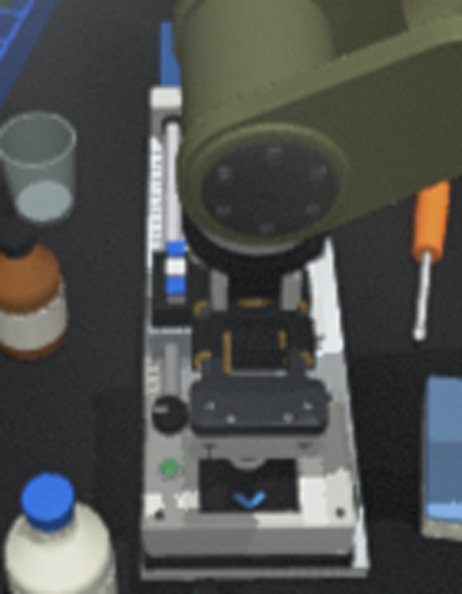

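The fingers have closed to 10.5 mm on the sleeve, so the lever is held at about the centre. I'll open, rise and back off so I can see it.

Call:
{"fn": "play_rows", "kwargs": {
  "steps": [
    [[0,0,0,0,0,0,0.2],[0,0,0,0,0,0,0.3],[0,0,0,0,0,0,0.5],[0,0,0,0,0,0,0.6],[0,0,-2,0,0,0,0.6],[0,0,-5,0,0,0,0.6],[0,0,-8,0,0,0,0.6],[-3.5,0,-9,0,0,0,0.6],[-7,0,-9,0,0,0,0.6],[-10.5,0,-9,0,0,0,0.6],[-13.7,-0.5,-9,0,0,0,0.6],[-13.7,-0.5,-9,0,0,0,0.6],[-13.7,-0.5,-9,0,0,0,0.6]]
  ]
}}

```text
time_s: 4.52
ee_pos: [0.5249, 0.0459, 0.1885]
eef_rot: [3.141, -0.001, 1.826]
force: [-0.8, 0.5, -0.1]
grip_width: 0.0563
```

Run:
```python
from h import *
t,s=cam("top"),cam("side"); a=crop(t,(220,165,400,270),4.4); b=crop(s,(290,145,380,305),2.9)
im=np.zeros((max(a.shape[0],b.shape[0]),800,3),np.uint8); im[:b.shape[0],:b.shape[1]]=b; k=crop(t,(220,185,310,265),5.5)[:, :530]; im[:k.shape[0],b.shape[1]+5:b.shape[1]+5+k.shape[1]]=k
cv2.imwrite("pics/m3.png",im)
```

```text
(no output)
```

View pics/m3.png

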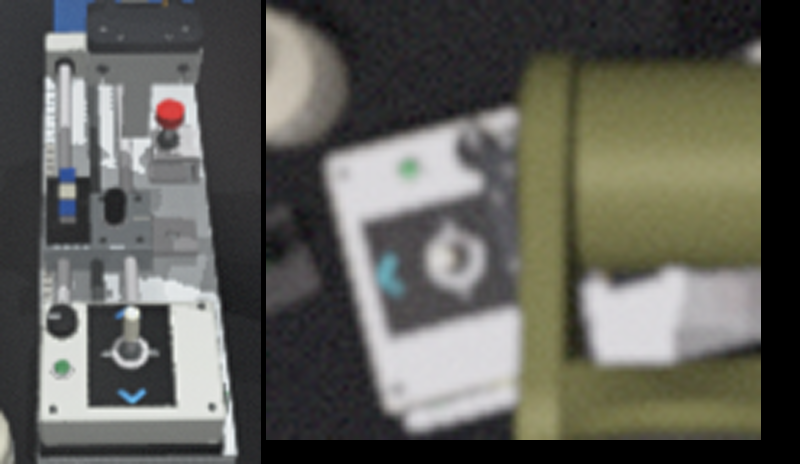

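The lever now stands near the ring's centre in the top view, with the tip at (454,258) in the composite. In the side view the tip is at (131,313). I'll check the angle numerically.

Run:
```python
from h import *
t,s=cam("top"),cam("side")
u=np.array([220-.4+(454-266)/5.5,185-.4+258/5.5]); v=np.array([290-.4+131/2.9,145-.4+313/2.9])
y=.256;R=np.array([[np.cos(y),-np.sin(y)],[np.sin(y),np.cos(y)]]);o=np.array([.5405,.0268])
p,r=tri(t,u,s,v); print(p,r,"local",R.T@(p[:2]-o)); q=onz(t,u,.13);print(q,R.T@(q[:2]-o))
for a in(-.34,0,.34):
    w=np.r_[o+R@[-.005,.16+.0515*np.sin(a)],.079+.0515*np.cos(a)]; print(a,proj(t,w),proj(s,w),"seen",u,v)
```

```text
[0.49488952 0.17630831 0.12059378] 3.5218719493578425e-05 local [-0.00626662  0.15618509]
[0.49482778 0.17496727 0.13      ] [-0.00666592  0.15490338]
-0.34 [258.2398745 229.7461618] [334.01750479 245.02797829] seen [253.78181818 231.50909091] [334.77241379 252.53103448]
0 [251.70925594 231.37490118] [334.33160175 251.2881045 ] seen [253.78181818 231.50909091] [334.77241379 252.53103448]
0.34 [245.50616507 233.01712642] [334.58211943 259.48724082] seen [253.78181818 231.50909091] [334.77241379 252.53103448]
```

Call:
{"fn": "play_rows", "kwargs": {
  "steps": [
    [[0,1,0,0,0,0,0.6],[0,1,3,0,0,0,0.6],[0,1,6,0,0,0,0.6],[0,1,9,0,0,0,0.6],[0,1,11,0,0,0,0.6],[0,1,12,0,0,0,0.6],[0,1,12,0,0,0,0.6],[0,1,12,0,0,0,0.3],[0,1,12,0,0,0,0.15],[0,1,12,0,0,0,0.15],[0,1,12,0,0,0,0.15],[0,1,12,0,0,0,0.15],[0,1,12,0,0,0,0.15],[0,1,12,0,0,0,0.15]]
  ],
  "force": 15
}}

```text
time_s: 5.88
ee_pos: [0.5346, 0.0508, 0.069]
eef_rot: [3.14, -0.001, 1.83]
force: [-0.4, -1.0, 2.5]
grip_width: 0.0175
```

Call:
{"fn": "play_rows", "kwargs": {
  "steps": [
    [[-0.5,0,0,0,0,0,0.15],[-1.5,0,0,0,0,0,0.15],[-2.5,0,0,0,0,0,0.15],[-3.5,0,0,0,0,0,0.15],[-4.5,0,0,0,0,0,0.15],[-5.5,0,0,0,0,0,0.15],[-6.5,0,0,0,0,0,0.15],[-7.5,0,0,0,0,0,0.15],[-8.5,0,0,0,0,0,0.15],[-9.2,0,0,0,0,0,0.15],[-9.2,0,0,0,0,0,0.15],[-9.2,0,0,0,0,0,0.15],[-9.2,0,0,0,0,0,0.15]]
  ]
}}

```text
time_s: 6.97
ee_pos: [0.5586, -0.0389, 0.069]
eef_rot: [3.14, 0.0, 1.829]
force: [4.9, -2.1, -1.0]
grip_width: 0.0178
```

Call:
{"fn": "play_rows", "kwargs": {
  "steps": [
    [[0,0,0,0,0,0,0.4],[0,0,0,0,0,0,0.5],[0,0,0,0,0,0,0.5],[0,0,-2,0,0,0,0.5],[0,0,-5,0,0,0,0.5],[0,0,-8,0,0,0,0.5],[0,0,-11,0,0,0,0.5],[0,-4,-11,0,0,0,0.3],[0,-8,-11,0,0,0,0.1],[0,-12,-11,0,0,0,0],[0,-16,-11,0,0,0,0],[0,-19,-11,0,0,0,0],[0,-19,-11,0,0,0,0],[0,-19,-11,0,0,0,0]]
  ]
}}

```text
time_s: 8.13
ee_pos: [0.3741, -0.0878, 0.1791]
eef_rot: [3.139, 0.001, 1.828]
force: [-0.3, -0.5, -0.2]
grip_width: 0.0035
```

Run:
```python
from h import *
t,s=cam("top"),cam("side")
b=crop(s,(295,145,375,235),5); a=crop(t,(300,180,380,250),5)
im=np.zeros((450,805,3),np.uint8); im[:450,:400]=b; im[:350,405:]=a
cv2.imwrite("pics/m4.png",im); print(red(t,(325,212,355,240)),red(s,(335,172,362,196)))
```

```text
(array([340., 225.]), 45) (array([348.23214286, 183.19642857]), 56)
```

View pics/m4.png

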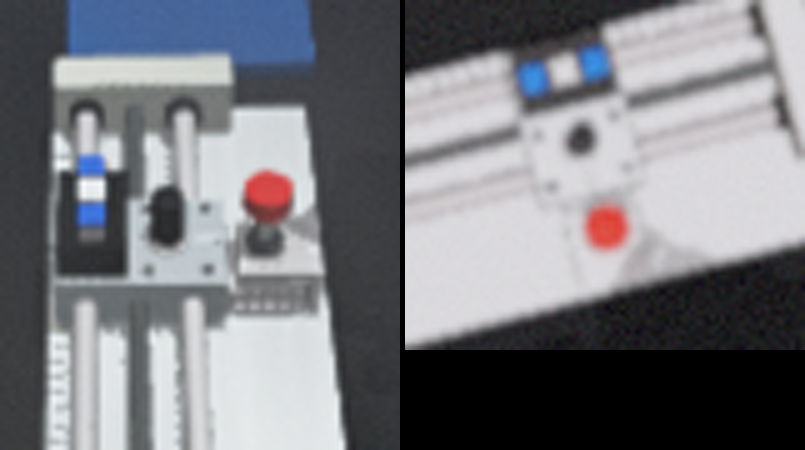

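The composite shows the lug under the bracket. In the top half the post is at (582,139), the carriage screws at (536,135), (627,120), (551,187) and (641,172), and the pin knob at (607,227). In the side half the post top is at (166,197).

Run:
```python
from h import *
t,s=cam("top"),cam("side")
y=.256;R=np.array([[np.cos(y),-np.sin(y)],[np.sin(y),np.cos(y)]]);o=np.array([.5405,.0268])
loc=lambda p:(R.T@(p[:2]-o)).round(4)
A=lambda x,y:(300-.4+(x-405)/5,180-.4+y/5); S=lambda x,y:(295-.4+x/5,145-.4+y/5)
g=cv2.cvtColor(t["frame"],cv2.COLOR_BGR2GRAY)[200:216,327:345].astype(float); w=np.clip(110-g,0,None); V,U=np.mgrid[200:216,327:345]
pc=((w*U).sum()/w.sum(),(w*V).sum()/w.sum())
print("post",pc,loc(onz(t,A(582,139),.092)),loc(onz(t,pc,.09)),"side",loc(onz(s,S(166,197),.092)), tri(t,pc,s,S(166,197)))
print("screws",[loc(onz(t,A(*q),.06)) for q in((536,135),(627,120),(551,187),(641,172))])
print("screws0",[loc(onz(t,(219.6+a/4.4,164.6+b/4.4),.06)) for a,b in((327,222),(395,203),(340,267),(407,250))],"post0",loc(onz(t,(302.55,215.96),.092)))
print("pin",loc(onz(t,(340,225),.094)),"side",loc(onz(s,(348.2,183.2),.0905)),"top-face side",loc(onz(s,S(269,188),.096)))
```

```text
post (np.float64(333.2168330955777), np.float64(205.5920114122682)) [ 0.0034 -0.0682] [ 0.0094 -0.0649] side [ 0.0028 -0.0669] (array([ 0.56264112, -0.03395154,  0.09496066]), np.float64(0.006253269553193844))
screws [array([ 0.0134, -0.0456]), array([ 0.0089, -0.0966]), array([-0.0166, -0.0464]), array([-0.021 , -0.0968])]
screws0 [array([0.0127, 0.0458]), array([0.0136, 0.0014]), array([-0.0168,  0.0448]), array([-0.0169,  0.0014])] post0 [0.0028 0.0225]
pin [-0.046  -0.0692] side [-0.048  -0.0707] top-face side [-0.0481 -0.0686]
```

Call:
{"fn": "play_rows", "kwargs": {
  "steps": [
    [[-0.1,3.5,0,0,0,0,0],[-0.1,7,0,0,0,0,0],[-0.1,10.5,0,0,0,0,0],[-0.1,14.3,0,0,0,0,0],[-0.1,14.3,3,0,0,0,0],[-0.1,14.3,6,0,0,0,0],[-0.1,14.3,7.7,0,0,0,0],[-0.1,14.3,8.2,0,0,0,0],[-0.1,14.3,8.5,0,0,0,0],[-0.1,14.3,8.8,0,0,0,0],[-0.1,14.3,9.1,0,0,0,0],[-0.1,14.3,9.2,0,0,0,0],[-0.1,14.3,9.2,0,0,0,0]]
  ]
}}

```text
time_s: 9.42
ee_pos: [0.5144, -0.0517, 0.0873]
eef_rot: [3.139, 0.0, 1.83]
force: [-0.5, 0.0, -0.2]
grip_width: 0.0004
```

Call:
{"fn": "play_rows", "kwargs": {
  "steps": [
    [[0,0,0.3,0,0,0,0],[0,0,0.5,0,0,0,0],[0,0,0.7,0,0,0,0],[0,0,0.9,0,0,0,0],[0,0,1.05,0,0,0,0]]
  ]
}}

```text
time_s: 9.83
ee_pos: [0.5146, -0.0517, 0.0767]
eef_rot: [3.138, 0.001, 1.83]
force: [0.7, -0.2, 2.5]
grip_width: 0.0007
```

Call:
{"fn": "play_rows", "kwargs": {
  "steps": [
    [[0,0,0.1,0,0,0,0],[0,0,0.2,0,0,0,0],[0,0,0.3,0,0,0,0],[0,0,0.3,0,0,0,0]]
  ]
}}

```text
time_s: 10.17
ee_pos: [0.5153, -0.0519, 0.0759]
eef_rot: [3.136, 0.002, 1.83]
force: [-9.9, 1.2, 29.0]
grip_width: 0.0008
```

The pin has come to a hard stop at z = 0.0759, which matches home at 76 mm. I'll back off and check.

Call:
{"fn": "play_rows", "kwargs": {
  "steps": [
    [[0,0,-1,0,0,0,0],[0,0,-4,0,0,0,0],[0,0,-8,0,0,0,0],[0,0,-10.5,0,0,0,0],[0,-4,-10.5,0,0,0,0],[0,-8,-10.5,0,0,0,0],[0,-12,-10.5,0,0,0,0],[0,-16,-10.5,0,0,0,0],[0,-16,-10.5,0,0,0,0],[0,-16,-10.5,0,0,0,0]]
  ]
}}

```text
time_s: 11.0
ee_pos: [0.3592, -0.0932, 0.1805]
eef_rot: [3.135, 0.002, 1.828]
force: [1.1, -0.4, 0.2]
grip_width: 0.0003
```

Run:
```python
from h import *
t,s=cam("top"),cam("side")
b=crop(s,(265,145,375,310),3.4); a=crop(t,(225,165,395,265),2.4)
im=np.zeros((561,374+5+a.shape[1],3),np.uint8); im[:b.shape[0],:b.shape[1]]=b; im[:a.shape[0],379:]=a
cv2.imwrite("pics/m5.png",im)
r=red(t,(325,212,355,240))[0];q=red(s,(335,172,362,200))[0]; print(r,q,tri(t,r,s,q))
```

```text
[339.75609756 225.        ] [347.95081967 188.80327869] (array([ 0.512681  , -0.05228089,  0.07200603]), np.float64(0.002654961861446111))
```

View pics/m5.png

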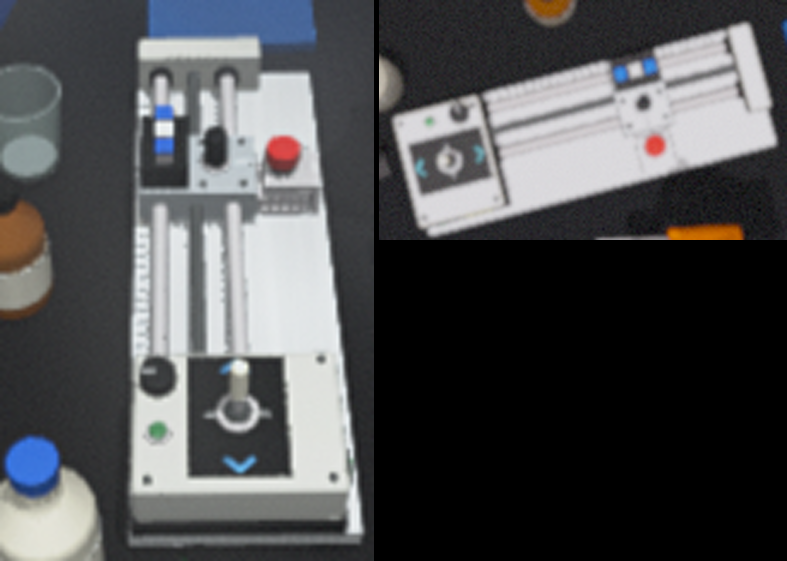

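The knob now sits on its sleeve, with its triangulated height down from 92.5 mm to 72 mm (about 20 mm of travel). The toggle is upright and the bystanders in view haven't moved.

```bash
python3 -c "
from station import ctrl
print(ctrl.hand_in())"
```

```text
the job is handed in; nothing more can be done
None
```

The shuttle should be safe: the switch is off, the carriage is lined up and the lock pin is home. I handed the job in at about 11 s; it reported no verdict.

**What I did**
- **Switch:** I closed the jaws on the toggle at its centre position so it couldn't be thrown through, then let go. It stayed upright.
- **Carriage:** I gripped the thumb post and moved the carriage about 92 mm towards the end block.
- **Lock pin:** I pressed it with shut fingers. It passed the 5 mm point without catching on the lug and stopped hard at tip height 75.9 mm (home is 76 mm). The push peaked at about 29 N.

**Last checks**
- **Pin travel:** The knob dropped about 20 mm by triangulation.
- **Switch angle:** The toggle looked upright in both views. The top camera put its tip about 5 mm (about 0.1 rad) to the −y side of the expected centre. It was already 3 mm that way before I touched it, so I took this as calibration bias, but I did not confirm the 0.06 rad limit directly.
- **Alignment:** Before pressing, the estimates of the carriage's offset from the pin disagreed, from about −2 to +4 mm. I relied on the pin going fully home to confirm it was lined up.
- **Bystanders:** Those in the last picture looked undisturbed; I did not measure them.

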